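# Complete the spindle row and hold the keeper at its third click

## Robot

A 6-joint arm with a two-finger parallel gripper is mounted at the origin on the work surface. World frame = base frame: x ahead of the robot, y to its left, z up, the work surface at z = 0. Lengths are in m, angles in rad, forces in N, time in s.
With the tool pointing down it reaches from about 0.425 to 0.925 m from the base axis. Payload 12.5 kg.
Tool frame: the origin (TCP) lies midway between the tips of the shut fingers; the grasp point (between the pads) lies 19 mm behind it; z points along the fingers, y is the direction in which the jaws open and shut (so a half turn about z gives the same grasp; the last joint's range is limited). The gripper opens to 85 mm and grips with 20 to 120 N. Pads are 22 mm wide; open, the fingers measure 114 mm over their backs; the gripper's body (76 mm by 85 mm) begins 54 mm behind the grasp point. The pads swing forward as they close: fully open they stand 13 mm farther back than shut.
Start: joints at [-1.325, 0.491, 1.559, -0, 1.092, -0.106], TCP at [0.215, -0.587, 0.231] pointing down, gripper open.
Joint ranges: [-3.1, 3.1], [-0.84, 2.19], [0.05, 2.79], [-1.13, 4.28], [0.06, 2.93], [-2.69, 2.69]. Speed limits (rad/s): [2.22, 2.22, 2.79, 3.14, 3.14, 3.14].

## Interface

Orientations are given as a rotation vector (axis times angle).
In Python, from plant import env, hand, inverse_kinematics, capture, order gives the robot as it stands. Calls block until the motion is done:
- env.movep(position, orientation): joint-space move of the TCP to a pose.
- env.line_to(position, max_speed=0.15, attitude=None, stop_force=None): straight line of the TCP; attitude=None keeps the orientation; max_speed is the mean speed in m/s. With stop_force (N) it stops when the force on the tool has changed by that much, and returns True; else False.
- env.movej(angles): joint-space move.
- hand.set_gripper(opening, effort=None): opening from 0.0 (shut) to 1.0 (fully open); effort is the grip in N (None keeps the last); returns when the fingers have stopped.
- env.hold(seconds).
- inverse_kinematics(position, orientation): joint angles nearest the present ones, or None.
- capture(name): name is "side" or "top"; returns a dict with "img" (384x512x3 uint8, red, green, blue), "vfov" (degrees; the focal length in pixels is half the picture's height over the tangent of half this angle, whatever the lens; pixels are square), "cx", "cy" (the principal point, pixels), "dist" ([k1, k2, p1, p2, k3] as OpenCV has them; the pictures are not rectified), "world_from_camera" (4x4, takes a point from camera to world coordinates). Camera axes: x right, y up, looking along -z (the intrinsics and any distortion apply to the point x, -y, -z); pixel columns grow to the right and rows downward; lengths in m; the calibration is good to about 2 mm. A picture is of the moment at which its call begins. There is no depth.
A pose or a line that the arm cannot do raises env.MotionError and nothing moves.
- order.sign_off(): hands the job in, once; it reports no verdict.
Readings, each from a call of its own:
- env.get_t(): time.
- env.get_joint_positions(): joint angles.
- env.get_qvel(): joint speeds.
- env.get_tau(): joint torques, N m.
- env.get_position(): TCP position.
- env.get_orientation(): TCP orientation.
- env.get_ft_force(): force on the tool from outside, world axes, zero at the start.
- env.get_ft_torque(): the same for the moment, N m.
- env.get_opening(): opening from 0.0 (shut) to 1.0 (fully open).
Only numpy, scipy, OpenCV 4.12 (cv2) and the standard library are available. Lean on these libraries where they do the work, as an engineer would, in place of code of your own. Each camera call takes 0.05 s, during which the arm holds its last target. There are 200 camera calls.

## Task

Stand the two loose steel spindles upright on the two empty rings of the fixture's shelf, so that they complete the neat row with the two already there, and let go of them. Then grip the black spring-return knob at the end of the shelf and turn it clockwise from home to its third click, without going past that click, so that the keeper bar closes up to the row. Finish while still gripping the knob and holding it at the third click (let go, it springs home), leaving the standing spindles in their places and the collars undisturbed.

Things in the scene. Friction and masses are not known exactly. Their poses are not given: they have to be found in the camera images.
- pin1_mid (a point): Loose turned steel spindle standing upright: plain cylinder 30 mm diameter and 66 mm tall with a 20 mm diameter, 14 mm tall spigot on top, 80 mm tall in all, about 0.25 to 0.4 kg. This point is its centre, 40 mm above its foot. z along its axis. It starts on the table and is to be put in the row. The two loose spindles are alike: either may go on either ring.
- pin2_mid (a point): The other loose turned steel spindle standing upright: plain cylinder 30 mm diameter and 66 mm tall with a 20 mm diameter, 14 mm tall spigot on top, 80 mm tall in all, about 0.25 to 0.4 kg. This point is its centre, 40 mm above its foot. z along its axis. It starts on the table and is to be put in the row.
- place1_seat (a point): Centre of a ring that is EMPTY at the start, on the fixture's shelf, 30 mm above the table. A thin dark circle of 36 mm diameter marks it. x points across the row, away from the robot, y along the row to the left. It may be any of the four places. Nothing stands behind the row.
- place2_seat (a point): Centre of the other empty ring on the shelf's top surface, like place1_seat, with the same axes. It may lie on either side of place1, next to it or farther along the row.
- row1_mid (a point): Spindle already standing on one of the four rings: turned steel spindle standing upright: plain cylinder 30 mm diameter and 66 mm tall with a 20 mm diameter, 14 mm tall spigot on top, 80 mm tall in all, about 0.25 to 0.4 kg. This point is its centre, 40 mm above its foot. z along its axis. Leave it in its place.
- row2_mid (a point): The other spindle already standing on a ring: turned steel spindle standing upright: plain cylinder 30 mm diameter and 66 mm tall with a 20 mm diameter, 14 mm tall spigot on top, 80 mm tall in all, about 0.25 to 0.4 kg. This point is its centre, 40 mm above its foot. z along its axis. Leave it in its place.
- fixture_shelf (a point): Centre of the row of four rings, on the shelf's top surface, 30 mm above the table. The fixture is a grey and aluminium block 120 mm deep, about 300 mm wide, set at a slight angle to the robot; the rings are 40 mm apart, centre to centre, in one straight row. x across the row, away from the robot; y along the row to the left.
- keeper_mid (a point): Middle of the low steel keeper bar (10 mm tall, 12 mm deep, on the shelf) that runs along the robot's side of the row. At home its face towards the spindles is 20 mm short of them. The knob drives it 15 mm per rad along +x towards them; at the third click it is 2 mm short of them, beyond that it shoves them.
- knob_grip (a point): On the knob's upright axis at grip height, 14 mm below its top (103 mm above the table). Black 56 mm disc with a bar grip on it, 52 mm long, 16 wide, 34 tall. It stands on the grey housing (60 mm high) right of the row, 95 mm from the nearest ring. x along the bar to the end with the white pointer line, at home towards the spindles, z up; turns with the knob. White ticks mark home and the clicks.
- knob (a joint): Knob angle, rad: 0 at home (start), growing clockwise seen from above. A click every 0.4, the third at 1.2; end stop 2.1. A spring resists with 0.10 N m at home, 0.16 at the third click, and the detents add a ripple of up to 0.07 either way: torque swells after each click and drops past the ridge half-way to the next. Let go, it springs home.
- collar1_mid (a point): steel collar lying flat, 48 mm outside and 24 mm inside diameter, 30 mm tall; this point is its centre, 15 mm above the table. A bystander, not to be disturbed. 
- collar2_mid (a point): steel collar lying flat, 48 mm outside and 24 mm inside diameter, 30 mm tall; this point is its centre, 15 mm above the table. A bystander, not to be disturbed. 

How it is judged:
On the way:
1. both loose spindles stand upright on the two empty rings, let go, with the knob still at home (((horizontal distance between pin1_mid and place1_seat below 0.008 m and horizontal distance between pin2_mid and place2_seat below 0.008 m) or (horizontal distance between pin1_mid and place2_seat below 0.008 m and horizontal distance between pin2_mid and place1_seat below 0.008 m)) and height (world z) of pin1_mid between 0.066 and 0.075 m and height (world z) of pin2_mid between 0.066 and 0.075 m and angle between each of pin1_mid, pin2_mid's own z axis and vertical below 0.08 rad and contact force between the fingers and pin1 below 0.3 N and contact force between the fingers and pin2 below 0.3 N and value of joint knob below 0.2 rad), for 0.2 s.
At the end, for the whole second after the job is handed in: The fingers grip the knob (over 3 N) and hold it still at the third click (1.2 rad, within 0.12). The two added spindles stand upright and untouched within 8 mm of the centres of the two once empty rings; the other two are upright and within 8 mm of where they started (((horizontal distance between pin1_mid and place1_seat below 0.008 m and horizontal distance between pin2_mid and place2_seat below 0.008 m) or (horizontal distance between pin1_mid and place2_seat below 0.008 m and horizontal distance between pin2_mid and place1_seat below 0.008 m)) and height (world z) of pin1_mid between 0.066 and 0.075 m and height (world z) of pin2_mid between 0.066 and 0.075 m and angle between each of pin1_mid, pin2_mid, row1_mid, row2_mid's own z axis and vertical below 0.08 rad and contact force between the fingers and pin1 below 0.3 N and contact force between the fingers and pin2 below 0.3 N and distance of each of row1_mid, row2_mid from where it was at the start of the episode below 0.008 m and value of joint knob between 1.08 and 1.32 rad and velocity of joint knob between -0.1 and 0.1 rad/s and contact force between the fingers and knob above 3 N); the arm keeps its last pose, push and grip.
It fails at once if the knob is turned past the third click (over the ridge towards the fourth, beyond 1.42 rad) (value of joint knob above 1.42 rad).
It fails at once if a collar is moved more than 30 mm (distance of any of collar1_mid, collar2_mid from where it was at the start of the episode above 0.03 m).
It fails at once if a spindle already in the row is moved more than 25 mm (distance of any of row1_mid, row2_mid from where it was at the start of the episode above 0.025 m).
It also fails if it takes over 64 s, if anything falls off the work surface, if the arm or the gripper's body presses on something with over 40 N, if the wrist force passes 120 N, or if a joint passes its speed limit or range.

## Working session

There is one attempt and no reset: what is moved stays moved. The work goes in short steps, each a Python script; the robot and the scene stay as the last script left them, time stands still between calls to the robot, and variables do not carry over. Pictures are saved under pics/ and viewed, about 8 in all and at most 12, crops included, and the job is handed in when it is done.

```bash
ls; mkdir -p pics; cat > h.py <<'E'
import numpy as np, cv2
from plant import env, hand, inverse_kinematics, capture, order
def K(c):
    h=c["img"].shape[0]; f=h/2/np.tan(np.radians(c["vfov"])/2)
    return np.array([[f,0,c["cx"]],[0,f,c["cy"]],[0,0,1.]])
def ray2plane(c,uv,z):
    uv=np.array(uv,float).reshape(-1,1,2)
    n=cv2.undistortPoints(uv,K(c),np.array(c["dist"],float)).reshape(-1,2)
    T=np.array(c["world_from_camera"]); d=np.c_[n[:,0],-n[:,1],-np.ones(len(n))]@T[:3,:3].T
    return T[:3,3]+d*((z-T[2,3])/d[:,2])[:,None]
def project(c,P):
    T=np.array(c["world_from_camera"]); p=(np.array(P,float).reshape(-1,3)-T[:3,3])@T[:3,:3]
    p=p*[1,-1,-1]
    return cv2.projectPoints(p,np.zeros(3),np.zeros(3),K(c),np.array(c["dist"],float))[0].reshape(-1,2)
def save(c,name,box=None,s=1):
    im=c["img"][:,:,::-1]
    if box: im=im[box[1]:box[3],box[0]:box[2]]
    cv2.imwrite("pics/"+name,cv2.resize(im,None,fx=s,fy=s,interpolation=cv2.INTER_CUBIC))
E
python3 - <<'E'
from h import *
import pickle
for n in("top","side"):
    c=capture(n); pickle.dump(c,open(n+".pkl","wb")); save(c,n+"0.png",s=1.56)
    print(n,c["vfov"],c["cx"],c["cy"],c["dist"],np.round(c["world_from_camera"],3).tolist())
print(env.get_t())
E
```

```text
pics
top 48.03042472507629 261.4646766828254 189.3608587844756 [0.02215431 0.         0.         0.         0.        ] [[-0.001, 0.978, -0.207, 0.333], [-1.0, -0.001, -0.001, 0.005], [-0.002, 0.207, 0.978, 1.153], [0.0, 0.0, 0.0, 1.0]]
side 43.130476528582555 252.38441150101366 197.58521666422493 [-0.14743635  0.          0.          0.          0.        ] [[0.996, 0.043, -0.074, 0.461], [-0.084, 0.653, -0.753, -0.867], [0.016, 0.756, 0.654, 0.84], [0.0, 0.0, 0.0, 1.0]]
0.1
```

View pics/top0.png

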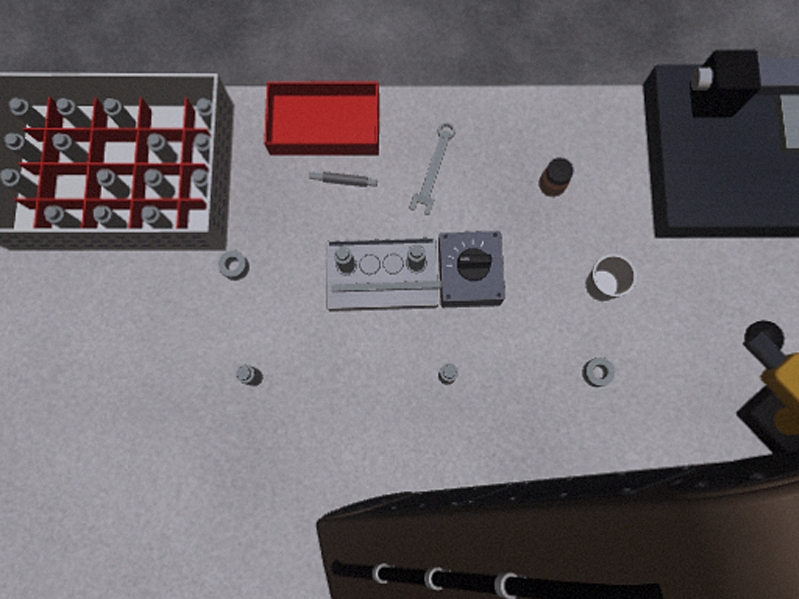

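View pics/side0.png

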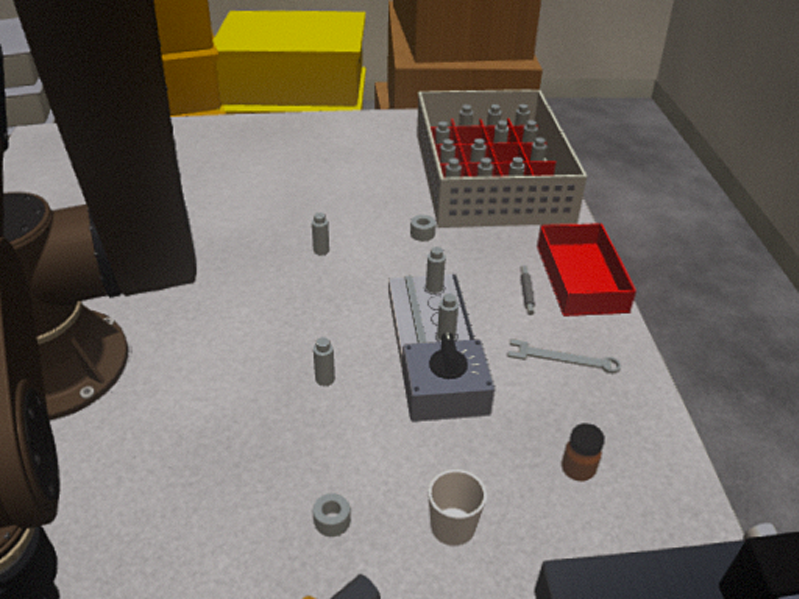

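Top view (shown at 1.56x) shows the loose spindles at about (246,373) and (448,373). The row is at (345,262) and (417,258), with the empty rings in the middle at (369,265) and (393,264), and the knob at (473,263). I'll crop for precision.

```bash
python3 - <<'E'
from h import *
import pickle
c=pickle.load(open("top.pkl","rb")); s=pickle.load(open("side.pkl","rb"))
im=c["img"][:,:,::-1]; cr=lambda i,x0,y0,x1,y1,k:cv2.resize(i[y0:y1,x0:x1],None,fx=k,fy=k,interpolation=cv2.INTER_CUBIC)
a=cr(im,205,145,325,200,6)            # 720x330
b=np.hstack([cr(im,145,225,175,255,6),cr(im,272,225,302,255,6),cr(s["img"][:,:,::-1],195,130,225,160,6),cr(s["img"][:,:,::-1],195,212,225,242,6)])
cv2.imwrite("pics/crop1.png",np.vstack([a,b]) if a.shape[1]==b.shape[1] else a)
E
```

```text
(no output)
```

View pics/crop1.png

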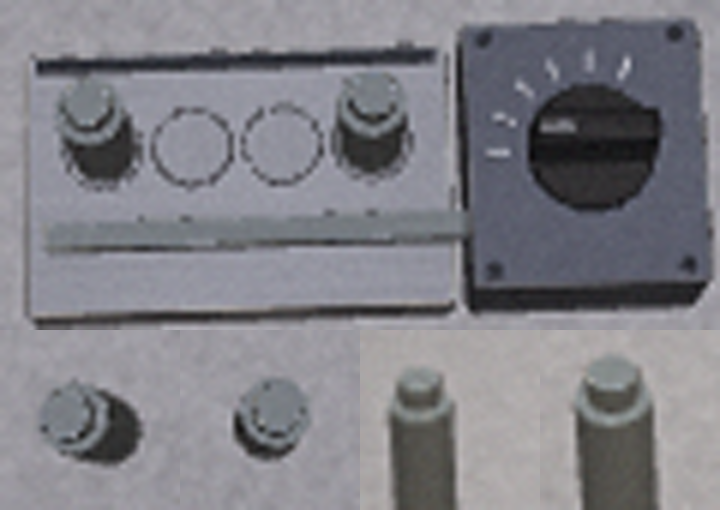

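The crop (6x, top view) shows ring centres at (193,147) and (283,145) and row spigot tops at (93,100) and (370,96). The knob disc is at (594,147), with loose spigot tops at (68,415) and (278,403) of the montage. Next I'll convert these to positions and cross-check with the side view.

```bash
python3 - <<'E'
from h import *
import pickle
c=pickle.load(open("top.pkl","rb")); s=pickle.load(open("side.pkl","rb"))
q=lambda x,y,x0,y0:((x+.5)/6-.5+x0,(y+.5)/6-.5+y0)
P={}
P['ringA']=ray2plane(c,q(193,147,205,145),.03)[0]
P['ringB']=ray2plane(c,q(283,145,205,145),.03)[0]
P['rowL']=ray2plane(c,q(94,101,205,145),.11)[0]
P['rowR']=ray2plane(c,q(371,96,205,145),.11)[0]
P['disc']=ray2plane(c,q(594,147,205,145),.083)[0]
P['pinL']=ray2plane(c,q(69,85,145,225),.08)[0]
P['pinR']=ray2plane(c,q(98,74,272,225),.08)[0]
S={'pinL':ray2plane(s,q(420-360,378-330,195,130),.08)[0],'pinR':ray2plane(s,q(612-540,372-330,195,212),.08)[0]}
for k,v in P.items(): print(k,v.round(4),project(s,v).round(1))
for k,v in S.items(): print('side',k,v.round(4))
# refine rings: dark thin circle pixels ellipse fit
# fixture back edge & knob bar long edges directions
for a,b,z in(((40,64),(430,52),.03),((50,240),(465,230),.04),((470,28),(690,22),.06),((545,112),(655,108),.117),((535,155),(650,152),.09)):
    A,B=ray2plane(c,[q(*a,205,145),q(*b,205,145)],z); print('dir',np.degrees(np.arctan2(*(A-B)[:2])),A.round(3),B.round(3))
print((P['rowL']-P['rowR'])/3,P['ringA']-P['ringB'])
# side crop for verification
im=s["img"].copy()
for k,v in P.items():
    u=project(s,v)[0]; im=cv2.drawMarker(im,tuple(int(round(t)) for t in u),(255,0,0),cv2.MARKER_CROSS,3,1)
cr=lambda x0,y0,x1,y1,k:cv2.resize(im[y0:y1,x0:x1,::-1],None,fx=k,fy=k,interpolation=cv2.INTER_NEAREST)
cv2.imwrite("pics/crop2.png",cr(190,130,325,270,4))
E
```

```text
ringA [0.6259 0.0734 0.03  ] [[280.8 194.2]]
ringB [0.6267 0.033  0.03  ] [[283.2 204.6]]
rowL [0.6249 0.1101 0.11  ] [[280.2 160.7]]
rowR [ 0.6269 -0.0057  0.11  ] [[287.4 190.1]]
disc [ 0.6118 -0.1011  0.083 ] [[285.8 227.1]]
pinL [0.4345 0.2685 0.08  ] [[204.7 138.2]]
pinR [ 0.4385 -0.0588  0.08  ] [[207.7 218.6]]
side pinL [0.4344 0.2716 0.08  ]
side pinR [ 0.436  -0.0585  0.08  ]
dir -1.7528627973323867 [0.665 0.143 0.03 ] [ 0.67  -0.033  0.03 ]
dir -1.3345019322964151 [0.581 0.135 0.04 ] [ 0.585 -0.048  0.04 ]
dir -1.5154419871186855 [ 0.672 -0.05   0.06 ] [ 0.675 -0.147  0.06 ]
dir -2.0531135891325705 [ 0.618 -0.078  0.117] [ 0.62  -0.123  0.117]
dir -1.445649436934903 [ 0.606 -0.075  0.09 ] [ 0.608 -0.124  0.09 ]
[-0.00066827  0.03859362  0.        ] [-0.00086932  0.04034849  0.        ]
```

View pics/crop2.png

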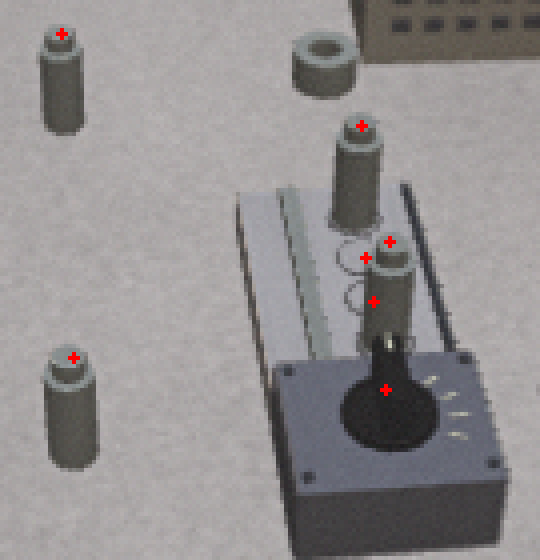

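```bash
cat >> h.py <<'E'
from scipy.spatial.transform import Rotation as Rn
TH=0.027
def att(yaw):
    "tool down; jaw axis at angle yaw from world x"
    y=np.array([np.cos(yaw),np.sin(yaw),0]); z=np.array([0,0,-1.]); x=np.cross(y,z)
    return Rn.from_matrix(np.c_[x,y,z]).as_rotvec()
A=lambda x,y,z:np.array([x,y,z],float)
E
python3 - <<'E'
from h import *
import pickle
c=pickle.load(open("top.pkl","rb")); s=pickle.load(open("side.pkl","rb"))
q=lambda x,y,x0,y0:((x+.5)/6-.5+x0,(y+.5)/6-.5+y0)
for z in(.06,.065,.07,.083):
    a=ray2plane(c,q(594,147,205,145),z)[0]; b=ray2plane(s,(287.4,233.1),z)[0]; print(z,a.round(4),b.round(4))
# bar top: left end 541..,right 657, y 108..133 in top crop
print('bartop',ray2plane(c,[q(541,121,205,145),q(659,121,205,145),q(600,121,205,145)],.117).round(4))
print('bartop via side',ray2plane(s,(190+389/4,130+342/4),.117).round(4))
for k in(0,np.pi):
  for p in((.4385,-.0588,.026),(.4345,.270,.026),(.6267,.033,.056),(.6259,.0734,.056)):
    print(k,np.round(inverse_kinematics(A(*p),att(TH+k)),2))
  for t in(0,1.2,1.35): print(' knob',np.round(inverse_kinematics(A(.612,-.101,.084),att(TH+k-t)),2))
E
```

```text
0.06 [ 0.6178 -0.1034  0.06  ] [ 0.6174 -0.0976  0.06  ]
0.065 [ 0.6165 -0.1029  0.065 ] [ 0.6164 -0.1025  0.065 ]
0.07 [ 0.6152 -0.1024  0.07  ] [ 0.6154 -0.1074  0.07  ]
0.083 [ 0.6118 -0.1011  0.083 ] [ 0.6128 -0.1203  0.083 ]
bartop [[ 0.6141 -0.076   0.117 ]
 [ 0.614  -0.1249  0.117 ]
 [ 0.614  -0.1005  0.117 ]]
bartop via side [[ 0.6131 -0.0998  0.117 ]]
0 [-0.28  0.6   2.18  0.    0.36 -0.31]
0 [0.43 0.65 2.01 0.   0.49 0.4 ]
0 [-0.05  0.7   1.7   0.    0.74 -0.08]
0 [ 0.01  0.71  1.69  0.    0.74 -0.02]
 knob [-0.27  0.66  1.7   0.    0.78 -0.3 ]
 knob [-0.27  0.66  1.7  -0.    0.78  0.9 ]
 knob [-0.27  0.66  1.7  -0.    0.78  1.05]Traceback (most recent call last):
  File "<stdin>", line 12, in <module>
    return _wrapfunc(a, 'round', decimals=decimals, out=out)
    return _wrapit(obj, method, *args, **kwds)
    result = getattr(arr, method)(*args, **kwds)
TypeError: unsupported operand type(s) for *: 'NoneType' and 'float'
```

```bash
cat >> h.py <<'E'
def pick(p):
    env.movep(A(p[0],p[1],.13),att(TH)); env.line_to(A(p[0],p[1],.026),max_speed=.12,stop_force=15)
    hand.set_gripper(0.0,60); print('grip',env.get_opening(),env.get_t())
    env.line_to(A(p[0],p[1],.17),max_speed=.15)
def place(p):
    env.movep(A(p[0],p[1],.17),att(TH)); env.line_to(A(p[0],p[1],.075),max_speed=.12)
def release(p):
    print('stop',env.line_to(A(p[0],p[1],.054),max_speed=.03,stop_force=4),env.get_position())
    hand.set_gripper(.65); z=env.get_position()
    env.line_to(A(z[0],z[1],.18),max_speed=.12); print('t',env.get_t())
E
python3 - <<'E'
from h import *
env.movep(A(.4375,-.0588,.2),att(TH)); print(env.get_t())
pick((.4375,-.0588)); place((.6267,.033))
print(env.get_t(),env.get_position())
c=capture("side"); d=capture("top")
cr=lambda im,x0,y0,x1,y1,k:cv2.resize(im[y0:y1,x0:x1,::-1],None,fx=k,fy=k,interpolation=cv2.INTER_CUBIC)
cv2.imwrite("pics/p1.png",np.hstack([cr(c["img"],230,130,330,260,4),cr(d["img"],200,130,300,260,4)]))
E
```

```text
2.1583
grip 0.33177860665323206 4.1167
7.0167 [0.62704632 0.03286935 0.07576712]
```

View pics/p1.png

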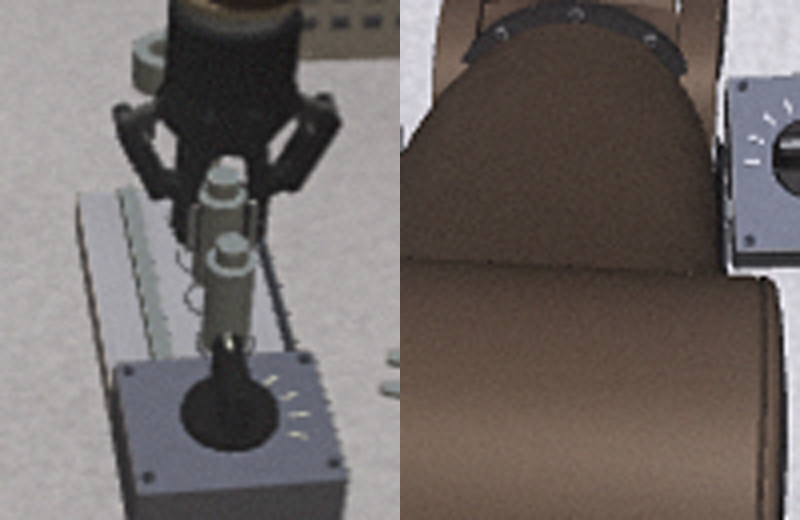

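The pin is held upright above ring B, with its spigot top at side crop (224,171). I'll compare that with the prediction, then release.

```bash
python3 - <<'E'
from h import *
import pickle
s=pickle.load(open("side.pkl","rb"))
print('pred',project(s,[(.627,.033,.1298),(.627,.036,.1298)]),'seen',230+224.5/4-.4,130+171.5/4-.4)
release((.6267,.033))
pick((.4335,.270)); place((.6259,.0734)); release((.6259,.0734))
env.movep(A(.60,-.25,.22),att(TH)); print(env.get_t())
c=capture("side"); d=capture("top"); pickle.dump((c,d),open("p2.pkl","wb"))
cr=lambda im,x0,y0,x1,y1,k:cv2.resize(im[y0:y1,x0:x1,::-1],None,fx=k,fy=k,interpolation=cv2.INTER_CUBIC)
cv2.imwrite("pics/p2.png",np.hstack([cr(c["img"],250,140,320,220,5),cr(d["img"],205,140,290,220,5)]))
E
```

```text
pred [[285.67099078 173.27675564]
 [285.49984174 172.50284794]] seen 285.725 172.475
stop True [0.62650524 0.03300547 0.05636471]
t 9.275
grip 0.3274352044519801 11.825
stop True [0.62582288 0.07337064 0.05679689]
t 17.0917
18.3333
```

View pics/p2.png

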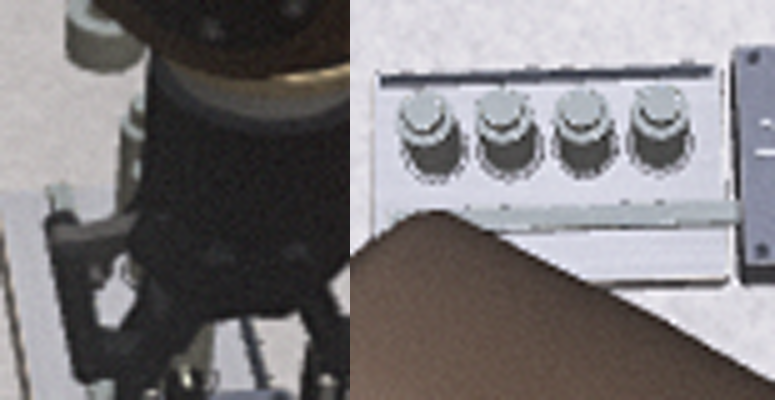

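The top crop shows all four spindles upright in an even, straight row, with spigot tops at (422,113), (502,109), (581,107) and (660,104). Next is the knob.

```bash
cat >> h.py <<'E'
KN=A(.615,-.1015,.083)
def tz():
    return round(float(env.get_ft_torque()[2]),3), np.round(env.get_ft_force(),1).tolist()
E
python3 - <<'E'
from h import *
env.movep(KN+A(0,0,.1),att(TH)); hand.set_gripper(.6)
print('contact',env.line_to(KN,max_speed=.08,stop_force=8),env.get_position(),tz())
hand.set_gripper(0.0,80); print('open',env.get_opening(),env.get_t(),tz())
for a in np.arange(.1,1.11,.1):
    env.movep(KN,att(TH-a)); env.hold(.15); print(round(a,2),tz())
print(env.get_t(),env.get_opening(),env.get_position())
c=capture("side"); d=capture("top")
cr=lambda im,x0,y0,x1,y1,k:cv2.resize(im[y0:y1,x0:x1,::-1],None,fx=k,fy=k,interpolation=cv2.INTER_CUBIC)
cv2.imwrite("pics/p3.png",np.hstack([cr(c["img"],240,150,340,280,4),cr(d["img"],200,130,300,260,4)]))
E
```

```text
contact False [ 0.61524443 -0.1015607   0.08351978] (0.012, [-0.3, 0.7, 0.8])
open 0.1647829485807714 21.1417 (0.139, [5.6, 0.8, 3.0])
0.1 (0.194, [5.1, 2.4, 2.4])
0.2 (0.06, [5.5, 1.2, 2.8])
0.3 (0.056, [7.6, 1.4, 2.5])
0.4 (0.084, [7.4, 2.1, 1.7])
0.5 (0.141, [8.4, 0.7, 1.3])
0.6 (0.099, [8.6, 1.1, 0.3])
0.7 (0.057, [7.9, 1.5, 0.7])
0.8 (0.166, [8.4, 0.1, -0.1])
0.9 (0.228, [9.3, -0.3, 0.8])
1.0 (0.159, [9.8, -0.8, -0.2])
1.1 (0.092, [10.3, -0.4, -0.5])
25.5417 0.16564833883730193 [ 0.61714477 -0.10191537  0.08377896]
```

View pics/p3.png

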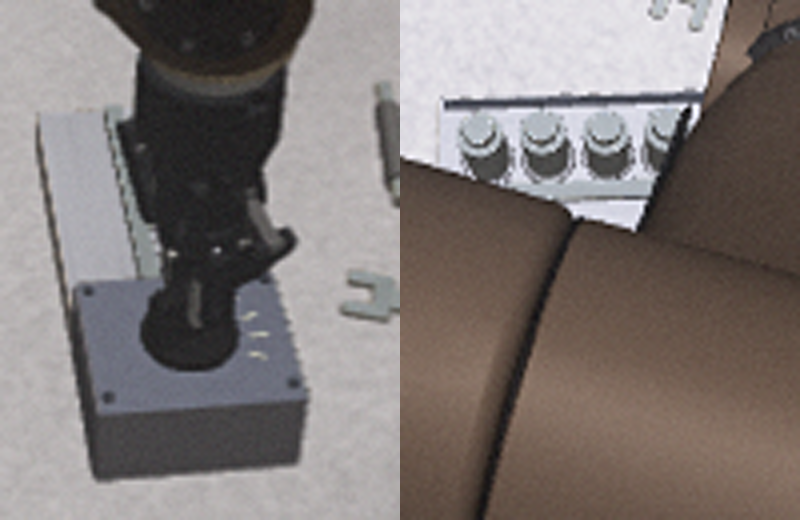

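The gripper is tracking the knob: torque peaks at 0.1, 0.5 and 0.9 rad match the ridges, and the keeper is closing on the upright row. Now to 1.2 rad.

```bash
python3 - <<'E'
from h import *
for a in(1.13,1.16,1.18,1.2):
    env.movep(KN,att(TH-a)); env.hold(.2)
    y=Rn.from_rotvec(env.get_orientation()).as_matrix()[:,1]; print(a,tz(),'yaw',round(TH-np.arctan2(y[1],y[0]),4))
env.hold(.3); print(env.get_t(),tz(),env.get_opening(),np.abs(env.get_qvel()).max())
c=capture("side"); d=capture("top")
cr=lambda im,x0,y0,x1,y1,k:cv2.resize(im[y0:y1,x0:x1,::-1],None,fx=k,fy=k,interpolation=cv2.INTER_CUBIC)
cv2.imwrite("pics/p4.png",np.hstack([cr(c["img"],250,170,320,250,5),cr(d["img"],205,140,285,220,5)]))
# keeper travel from top: scan a column band between the pins for the bar (top view, home vs now)
import pickle
h0=pickle.load(open("p2.pkl","rb"))[1]
def edges(im):
    p=im["img"][160:200,243:255].astype(float).mean(2).mean(1); return p.round(0).astype(int).tolist()
print(edges(h0)); print(edges(d))
E
```

```text
1.13 (0.124, [10.0, -0.4, -1.3]) yaw 1.1301
1.16 (0.107, [9.6, -0.8, -0.6]) yaw 1.16
1.18 (0.131, [10.0, -1.0, -0.8]) yaw 1.1799
1.2 (0.159, [10.3, -0.7, -0.3]) yaw 1.2
27.7417 (0.128, [9.4, -1.2, -0.9]) 0.1652677138630934 0.0022381946818609993
[192, 192, 189, 186, 169, 139, 169, 169, 121, 107, 107, 108, 129, 138, 165, 189, 221, 219, 219, 218, 214, 189, 180, 177, 173, 130, 185, 220, 216, 215, 216, 216, 197, 167, 138, 115, 75, 60, 62, 66]
[195, 194, 192, 189, 170, 139, 170, 171, 122, 106, 106, 106, 128, 139, 169, 183, 181, 180, 182, 133, 224, 217, 218, 219, 177, 102, 59, 58, 63, 68, 71, 71, 74, 75, 76, 78, 80, 81, 81, 81]
```

View pics/p4.png

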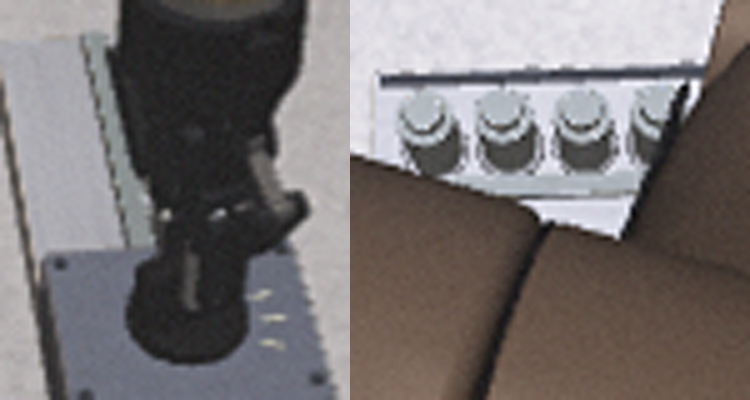

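```bash
python3 - <<'E'
from h import *
import pickle
h0=pickle.load(open("p2.pkl","rb"))[1]; d=capture("top"); t0=pickle.load(open("top.pkl","rb"))
def near(im,lo,hi):
    out={}
    for u in range(236,257):
        p=im["img"][lo:hi,u].astype(float).mean(1); i=int(p[:].argmin())
        w=np.clip(205-p[i-1:i+3],0,None)
        # last upward crossing of 190 after the dark line
        j=next((k for k in range(i,len(p)-1) if p[k]<190<=p[k+1]),None)
        if j is None: continue
        out[u]=lo+j+(190-p[j])/(p[j+1]-p[j])
    return out
a=near(h0,182,189);b=near(t0,182,189);n=near(d,176,183)
for r,nm in((a,'p2'),(b,'start')):
    k=[u for u in r if u in n]
    A0=ray2plane(r is a and h0 or t0,[(u,r[u]) for u in k],.035); N=ray2plane(d,[(u,n[u]) for u in k],.035)
    t=(N-A0)[:,0]; print(nm,len(k),'travel mm',np.median(t)*1e3,t.mean()*1e3,t.std()*1e3,'angle',np.median(t)/.015, t.mean()/.015)
E
```

```text
p2 15 travel mm 17.44204294077345 17.71104140086638 0.6898654658243469 angle 1.16280286271823 1.1807360933910922Traceback (most recent call last):
  File "<stdin>", line 17, in <module>
  File "h.py", line 8, in ray2plane
    n=cv2.undistortPoints(uv,K(c),np.array(c["dist"],float)).reshape(-1,2)
      ~~~~~~~~~~~~~~~~~~~^^^^^^^^^^^^^^^^^^^^^^^^^^^^^^^^^^^
cv2.error: OpenCV(4.12.0) /io/opencv/modules/calib3d/src/undistort.dispatch.cpp:347: error: (-215:Assertion failed) CV_IS_MAT(_src) && CV_IS_MAT(_dst) && (_src->rows == 1 || _src->cols == 1) && (_dst->rows == 1 || _dst->cols == 1) && _src->cols + _src->rows - 1 == _dst->rows + _dst->cols - 1 && (CV_MAT_TYPE(_src->type) == CV_32FC2 || CV_MAT_TYPE(_src->type) == CV_64FC2) && (CV_MAT_TYPE(_dst->type) == CV_32FC2 || CV_MAT_TYPE(_dst->type) == CV_64FC2) in function 'cvUndistortPointsInternal'
```

Keeper travel of about 17.6 mm gives a knob angle of about 1.17 rad. That agrees with the tool yaw of 1.20 and the torque pattern, and it's within the band, so I'm handing in.

```bash
python3 - <<'E'
from h import *
print(env.get_t(),env.get_opening(),tz(),np.abs(env.get_qvel()).max())
order.sign_off()
E
```

```text
27.8917 0.1624227905877743 (0.197, [9.9, -1.6, -0.7]) 0.00126659500736516
the job is handed in; nothing more can be done
```

Both loose spindles are standing on the two empty rings (the middle two), released. The knob is gripped (80 N commanded) and held at the third click. I handed in at 27.9 s of the 64 s allowed; the sign-off reports no verdict.

**Spindles:** After placing, the top view showed four upright spindles in an even, straight row. I estimate they are within about 2 to 3 mm of the ring centres. This was judged by eye and spacing, with no fresh position fit. In the last top view they were still upright, though the arm hid part of the right-hand one.

**Knob:**
- **Angle:** The tool had turned 1.200 rad. Keeper travel measured about 17.4 to 17.7 mm, which gives 1.16 to 1.18 rad. The two differ slightly, but both are inside the 1.08 to 1.32 band.
- **Clicks:** Torque peaked at 0.1, 0.5 and 0.9 rad, matching the detents, so the grip followed the knob without visible slip.
- **Side push:** The grip is about 2 mm off the knob's axis, which leaves a steady sideways push of about 10 N. It was stable when I handed in.

**Failed check:** A second keeper measurement, against the very first picture, failed with a script error. I did not repeat it.

**Collars:** I did not re-measure them. The arm stayed well clear of both.

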